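Stand up the tipped bottle and canister in the drinks lane

TASK

A squash bottle and a square canister with a hoop handle have been knocked out of the row on the drinks tray and lie on their sides in front of it. Stand both upright again on the dark strip, one in each gap of the row (either way round), in line with the things still standing and midway between them. Do not knock over or push aside the things still standing, and leave everything else on the counter where it is.

Things in the scene. Friction and masses are not known exactly. Their poses are not given: they have to be found in the camera images.
- tray: Fixed wooden drinks tray, x -270 to +110 mm, y -300 to +300 mm, floor 4 mm thick, lip 12 mm high. A dark strip 120 mm wide along y (at x = 0) is the lane where things stand in a row: neighbours at y -220, 0, +220 mm, gaps at -110, +110 mm. Origin: on the lane's middle, at the underside, z up, x roughly away from the robot.
- gap_left (a point): Centre of the left-hand (+y) gap of the lane, on the tray's floor (z 4 mm); axes as the tray's. The free gap between the neighbours is about 150 mm.
- gap_right (a point): Centre of the right-hand (-y) gap of the lane, on the tray's floor; axes as the tray's.
- bottle: White plastic bottle with paper band and steel cap, 157 mm tall, square body 56 x 56 mm up to 125 mm from its base, then narrowing to a 32 mm cap; 0.2 to 0.42 kg, centre of mass about 68 mm from its base. Starts lying on a flat side in front of the row, cap roughly to the right (-y). Origin: centre of its base; z axis from base to cap.
- canister: Square steel canister, 90 x 90 x 100 mm tall with lid, 0.28 to 0.56 kg. Rigid hoop on the lid, 10 mm round bar: uprights at y +-36 mm, crossbar along y, 170 mm above the base. Starts lying in front of the row, top to the right, crossbar level. Lifted by the crossbar gripped lightly (20 N) it swings to hang within 30 deg, rocks level on landing. Origin: centre of its base; z from base to hoop.
- can: Stands upright in the lane beside the gaps (which of the three standing places it has varies): leave it standing. Origin: centre of its underside, z up. Plain aluminium can, 64 mm in diameter, 115 mm tall.
- tumbler: Stands upright in the lane beside the gaps (which of the three standing places it has varies): leave it standing. Origin: centre of its underside, z up. Open white plastic tumbler, rim 70 mm in diameter, 115 mm tall.
- jar: Stands upright in the lane beside the gaps (which of the three standing places it has varies): leave it standing. Origin: centre of its underside, z up. Glass jar with a steel lid and a paper label, 66 mm in diameter, 110 mm tall.
- plate: A bystander: leave it alone. White plate 200 mm in diameter with two slices of bread, to the left of the tray. Origin under its centre.
- mug: A bystander: leave it alone. White mug, 80 mm in diameter, 90 mm tall, to the right of the tray. Origin under its centre.
- carton: A bystander: leave it alone. Plain paper drinks carton 60 x 80 mm, 172 mm tall, at the far left. Origin under its centre.
- spoon: A bystander: leave it alone. Spoon lying on the counter to the right of the tray.
Mind the look-alikes: they are no part of the job. Leave any red look-alike of the canister alone.

How it is judged:
By the outcome, as a careful person would: the job done as asked, in the order asked, and still so for the second after the job is handed in, with the robot touching nothing.
It also fails if it takes over 64 s, if anything falls off the work surface, if the arm or the gripper's body presses on something with over 40 N, if the wrist force passes 120 N, or if a joint passes its speed limit or range.

ROBOT

A 7-joint arm with a two-finger parallel gripper is mounted at the origin on the work surface. World frame = base frame: x ahead of the robot, y to its left, z up, the work surface at z = 0. Lengths are in m, angles in degrees, forces in N, time in s.
With the tool pointing down it reaches from about 0.425 to 0.875 m from the base axis. Payload 4.7 kg.
Tool frame: the origin (TCP) lies on the centre line of the jaws, within the pads' length; the fingertips stand env.nose_length ahead of it and the grasp point (between the pads) lies 3 mm ahead of it (env.nose_length is the distance from the TCP to the fingertips, in m); z points along the fingers, y is the line along which they close (so a half turn about z gives the same grasp; the last joint's range is limited). The gripper opens to 85 mm and grips with 20 to 120 N. Pads are 22 mm wide; open, the fingers measure 114 mm over their backs; the gripper's body (76 mm by 85 mm) begins 54 mm behind the grasp point. The pads swing forward as they close: fully open they stand 13 mm farther back than shut.
Start: joints at [66.068, 18.392, -4.016, 83.108, 1.295, 78.541, -3.26], TCP at [0.272, -0.59, 0.253] pointing down, gripper open.
Joint ranges: [-163.93, 163.93], [-17.29, 119.83], [-79.2, 71.16], [3.27, 140.29], [-89.18, 269.18], [5.43, 117.66], [-154.24, 154.24]. Speed limits (degrees/s): [147.25, 147.25, 180, 180, 180, 180, 180].

INTERFACE

Orientations are given as [roll, pitch, yaw] about the fixed x, y, z axes, in that order (R = Rz(yaw) Ry(pitch) Rx(roll)).
In Python, from cell import env gives the robot as it stands.
- The arm moves only by the tool move_arm, never from a script. Its argument "motion" is a list of rows, each an object with "slide": the shift along the tool's x, y, z normalised to -1 to 1, where 1 is 30 cm, a list of three; "delta_rot": the turn, a rotation vector about the tool's x, y, z normalised to -1 to 1, where 1 is 2 pi rad, a list of three; "grip": the opening, from 0 (shut) to 1 (fully open). In form: [{"slide": [x, y, z], "delta_rot": [ax, ay, az], "grip": grip}, ...]. A call has 1 to 10 rows; each row shifts and turns the commanded pose from where the row before left it, along the tool's axes as they then stand; what a row does not reach is not made up. A row lasts 1/10 s, in which the tool goes at most 50 mm and 8.59 degrees, less where a joint would pass 70% of its speed; a pose out of reach is approached as far as the arm can. A call with a number of a shift or a turn outside -1 to 1 is refused whole. A call with a gripper value outside its range is refused whole. The fingers move at their own pace and stop on an object; "grip_force" is the grip in N (left out, the last holds). Time passes only in rows, so rows that do not move let the fingers close. It gives the time, the measured TCP pose, the force, the opening and the grip force at its end, in the units of the state.
- env.get_state(): the state, without advancing time (a new reading comes with each control period).
- env.grab_frame(name): name is "scene" or "top"; returns a dict with "color" (384x512x3 uint8, red, green, blue), "fx", "fy", "cx", "cy" (pixels), "k1" (the pictures are not rectified: a ray, as slopes to the right and down, at radius r is drawn at 1 + k1 r^2 times it, then the intrinsics apply), "xyz" and "rotation" of the camera in the world. Camera axes: x right, y down, z forward; pixel columns grow to the right and rows downward; lengths in m; the calibration is good to about 2 mm. A picture is of the moment at which its call begins. There is no depth.
- env.finish_job(): hands the job in; it is judged then, once.
The state is a dict: "clock": time; "joints": joint angles; "qd": joint speeds; "joint_torque": joint torques, N m; "position": TCP position; "tool_rot": TCP orientation; "wrist_force": force on the tool from outside, world axes, zero at the start; "torque": the same for the moment, N m; "grip_width": finger opening in m; "finger_force": force on a finger pad.
Only numpy, scipy, OpenCV 4.12 (cv2) and the standard library are available. Lean on these libraries where they do the work, as an engineer would, in place of code of your own. Each camera call takes 0.05 s, during which the arm holds its last target. There are 200 camera calls.

## Working session

There is one attempt and no reset: what is moved stays moved. The work goes in short steps, Python scripts to look and compute and a tool call to move; the robot and the scene stay as the last step left them, time stands still between calls to the robot, and variables do not carry over. Pictures are saved under pics/ and viewed, at most 10 in all, crops included, and the job is handed in when it is done.

Besides the shell and the picture viewer there is one more tool, called as name(argument=value, ...) on one line, values as JSON. move_arm: Moves the arm, as the interface text tells. Its arguments: {"type":"object","properties":{"motion":{"type":"array"},"grip_force":{"type":"number"}},"required":["motion"]}

```bash
mkdir -p pics; ls; cat > h.py <<'E'
import numpy as np, cv2
from cell import env
from scipy.spatial.transform import Rotation as R
def grab(n,fn=None):
    f=env.grab_frame(n)
    if fn: cv2.imwrite(fn,f["color"][:,:,::-1])
    return f
def K(f): return np.array([[f["fx"],0,f["cx"]],[0,f["fy"],f["cy"]],[0,0,1.]])
def rot(f):
    r=np.array(f["rotation"],float)
    return r if r.shape==(3,3) else R.from_euler('xyz',r,degrees=True).as_matrix()
def ray(f,px):
    d=np.array([f["k1"],0,0,0.])
    p=cv2.undistortPoints(np.array(px,float).reshape(-1,1,2),K(f),d).reshape(-1,2)
    return (rot(f)@np.c_[p,np.ones(len(p))].T).T
def at_z(f,px,z):
    d=ray(f,px);c=np.array(f["xyz"]);return c+d*((z-c[2])/d[:,2])[:,None]
def proj(f,P):
    P=(np.array(P,float).reshape(-1,3)-f["xyz"])@rot(f)
    return cv2.projectPoints(P,np.zeros(3),np.zeros(3),K(f),np.array([f["k1"],0,0,0.]))[0].reshape(-1,2)
E
python3 - <<'E'
from h import *
import pickle
s=env.get_state();print(s);print(env.nose_length)
for n in("scene","top"):
    f=grab(n);pickle.dump(f,open(n+".pkl","wb"))
    cv2.imwrite(f"pics/{n}0.png",cv2.resize(f["color"][:,:,::-1],(800,600),interpolation=cv2.INTER_CUBIC))
    print({k:v for k,v in f.items() if k!="color"})
E
```

```text
pics
{'clock': 0.0, 'joints': array([66.06761879, 18.43882482, -4.01475816, 83.17479687,  1.29459263,
       78.53926733, -3.25823458]), 'qd': array([ 0.04187525,  0.00882065, -0.04135877,  0.06839814,  0.07958357,
       -0.07362503,  0.03869968]), 'joint_torque': array([-1.35085952e-04, -4.93588758e+01, -3.82439978e-01, -3.14330113e+01,
        1.29914487e-02,  1.15302709e-02, -1.52017140e-06]), 'position': array([ 0.27177642, -0.58992035,  0.25222692]), 'tool_rot': array([-1.79892326e+02,  5.51748375e-03,  2.47430839e+01]), 'wrist_force': array([-0.27426387,  0.39769058,  0.41253391]), 'torque': array([ 0.04910843,  0.04471409, -0.01303009]), 'finger_force': 0.0, 'grip_width': 0.08555376232513133}
0.022
{'fx': 360.15440772894624, 'fy': 360.15440772894624, 'cx': 261.16351666893735, 'cy': 190.94567813847618, 'k1': 0.01670266925060282, 'xyz': array([1.06411808, 0.47529019, 1.25245925]), 'rotation': array([-146.09823529,   -0.36457443,  125.57554748])}
{'fx': 469.82794446038383, 'fy': 469.82794446038383, 'cx': 262.30379183254547, 'cy': 183.79269595097026, 'k1': -0.1827786323398567, 'xyz': array([0.32106138, 0.04441322, 1.4733552 ]), 'rotation': array([-176.01446562,   -0.6517883 ,  -90.03708571])}
```

View pics/top0.png

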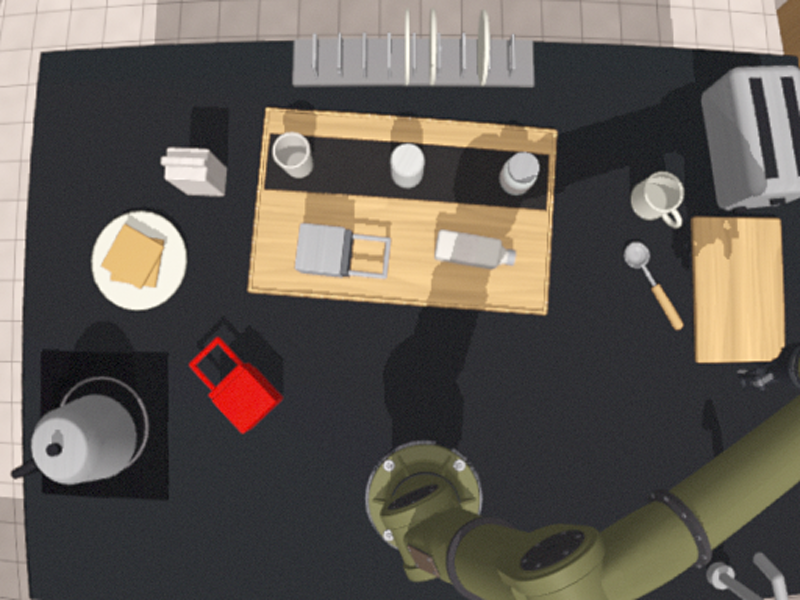

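View pics/scene0.png

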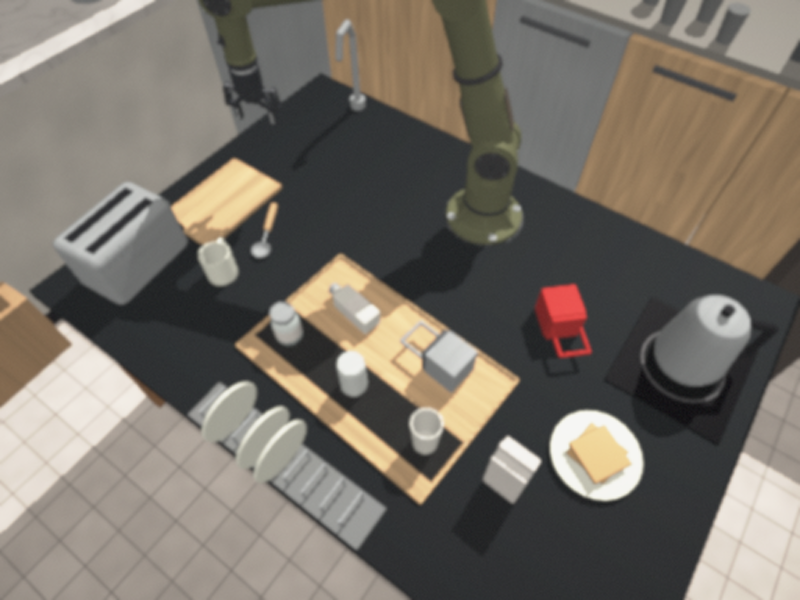

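The top view shows the tumbler (293,155), can (407,165) and jar (520,173) standing.
- **Canister candidates:** the grey one at (325,250), hoop to the right with its crossbar at (388,257); the red look-alike at (245,390), which I reject; and the kettle (85,440).
- **Bottle candidates:** the lying white one at (475,250), cap at (510,257); the carton (195,170); and the can (407,165). I take the lying one.

Next is a close crop to check this.

```bash
python3 - <<'E'
from h import *
import pickle
f=pickle.load(open("top.pkl","rb"))
c=f["color"][60:210,155:360,::-1]
c=cv2.resize(c,None,fx=3.9,fy=3.9,interpolation=cv2.INTER_CUBIC);print(c.shape)
cv2.imwrite("pics/crop.png",c)
E
```

```text
(585, 800, 3)
```

View pics/crop.png

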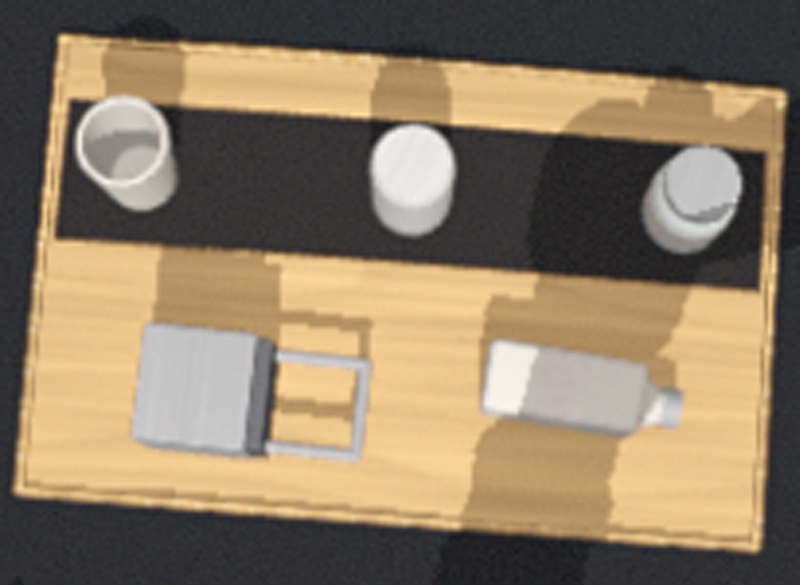

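The crop confirms it: the grey canister's top-face corners are at about (150,324), (258,337), (246,452) and (135,438), with its crossbar running (366,360)–(358,458). The bottle's top-face corners are about (493,341), (645,365), (630,433) and (483,411), cap at (682,407).

```bash
python3 - <<'E'
from h import *
import pickle
f=pickle.load(open("top.pkl","rb"))
im=lambda p:(np.array(p,float)+.5)/3.9-.5+[155,60]
np.set_printoptions(precision=4,suppress=True)
c=at_z(f,im([(60,36),(787,90),(760,550),(15,495)]),.012)
# tray corners local: far-left(.11,.3) far-right(.11,-.3) near-right near-left
L=np.array([(.11,.3),(.11,-.3),(-.27,-.3),(-.27,.3)])
def fit(L,W):
    a=L-L.mean(0);b=W-W.mean(0)
    th=np.arctan2((a[:,0]*b[:,1]-a[:,1]*b[:,0]).sum(),(a*b).sum())
    Rm=np.array([[np.cos(th),-np.sin(th)],[np.sin(th),np.cos(th)]])
    t=W.mean(0)-Rm@L.mean(0);return th,Rm,t,W-(L@Rm.T+t)
th,Rm,t,res=fit(L,c[:,:2]);print("tray",np.degrees(th),t);print(res)
for n,y in(("L",.11),("R",-.11)):print("gap",n,Rm@[0,y]+t)
lane=at_z(f,im([(70,100),(765,152),(758,290),(57,240)]),.004);print("lane",(lane[:,:2]-t)@Rm)
T=at_z(f,im([(122,140)]),.119);C=at_z(f,im([(413,165)]),.119);J=at_z(f,im([(704,183)]),.114)
for P in(T,C,J):print("nbr",P[0,:2],(P[0,:2]-t)@Rm)
b=at_z(f,im([(493,341),(645,365),(630,433),(483,411)]),.06);print("bottle\n",b)
print(at_z(f,im([(682,407)]),.032))
k=at_z(f,im([(150,324),(258,337),(246,452),(135,438)]),.094);print("can\n",k)
h=at_z(f,im([(366,360),(358,458)]),.049);print("bar",h,np.linalg.norm(h[0]-h[1]))
for q in(b,k,h):
    d=q[:,:2]; d1=d[1]-d[0];print("dir",np.degrees(np.arctan2(d1[1],d1[0])),d.mean(0))
E
```

```text
tray -4.284318045146285 [0.6619 0.0332]
[[ 0.0005  0.0011]
 [ 0.0007 -0.002 ]
 [-0.0003 -0.0001]
 [-0.0009  0.001 ]]
gap L [0.6701 0.1429]
gap R [ 0.6537 -0.0765]
lane [[ 0.0585  0.2887]
 [ 0.0586 -0.2875]
 [-0.0577 -0.2875]
 [-0.0598  0.2877]]
nbr [0.677  0.2547] [-0.0014  0.222 ]
nbr [0.6568 0.034 ] [-0.0051  0.0004]
nbr [ 0.6456 -0.1875] [ 0.0003 -0.2213]
bottle
 [[ 0.5314 -0.0287  0.06  ]
 [ 0.5129 -0.1475  0.06  ]
 [ 0.4595 -0.1352  0.06  ]
 [ 0.4765 -0.0207  0.06  ]]
[[ 0.4831 -0.1806  0.032 ]]
can
 [[0.5396 0.2343 0.094 ]
 [0.5293 0.1517 0.094 ]
 [0.4416 0.1602 0.094 ]
 [0.4523 0.2447 0.094 ]]
bar [[0.5179 0.0703 0.049 ]
 [0.4408 0.0764 0.049 ]] 0.07730478285981941
dir -98.86107166715301 [ 0.4951 -0.083 ]
dir -97.04828958455765 [0.4907 0.1977]
dir 175.475457687805 [0.4793 0.0734]
```

```bash
cat > plan.py <<'E'
from h import *
def cur():
    s=env.get_state();return np.array(s["position"]),R.from_euler('xyz',s["tool_rot"],degrees=True),s
def goto(p=None,Rt=None,start=None,step=.05):
    """print: turn rows (if Rt), then slide rows in the new tool axes"""
    p0,R0=(start or cur()[:2]); Rn=R0
    if Rt is not None:
        v=(R0.inv()*Rt).as_rotvec(); n=int(np.ceil(np.degrees(np.linalg.norm(v))/8.5)) or 1
        print("turn",n,"rows of",np.round(v/n/2/np.pi,4).tolist()); Rn=Rt
    if p is not None:
        d=Rn.inv().apply(np.array(p)-p0); n=int(np.ceil(np.linalg.norm(d)/step)) or 1
        print("slide",n,"rows of",np.round(d/n/.3,4).tolist())
    return (np.array(p) if p is not None else p0),Rn
def down(yaw): return R.from_euler('xyz',[180,0,yaw],degrees=True)
def st():
    s=env.get_state();print({k:np.round(s[k],3).tolist() for k in("clock","joints","position","tool_rot","wrist_force","grip_width","finger_force")})
E
cat > bot.py <<'E'
from plan import *
a=np.array([np.cos(np.radians(-98.2)),np.sin(np.radians(-98.2)),0]); base=np.array([.5045,-.025,0])
Rg=down(81.8)*R.from_rotvec([0,np.radians(30),0])
zt=Rg.as_matrix()[:,2]
g=base+.09*a+[0,0,.036]-.003*zt
E
python3 - <<'E'
from bot import *
print(dir(env));print(zt,g,g-.1*zt)
p0,R0,_=cur()
s1=goto(None,down(81.8),(p0,R0)); s1=goto(g-.15*zt,None,s1); s1=goto(None,Rg,s1); goto(g,None,s1,.04)
E
```

```text
['PlanningError', '__class__', '__delattr__', '__dict__', '__dir__', '__doc__', '__eq__', '__format__', '__ge__', '__getattribute__', '__getstate__', '__gt__', '__hash__', '__init__', '__init_subclass__', '__le__', '__lt__', '__module__', '__ne__', '__new__', '__reduce__', '__reduce_ex__', '__repr__', '__setattr__', '__sizeof__', '__str__', '__subclasshook__', '__weakref__', 'finish_job', 'get_state', 'grab_frame', 'nose_length']
[ 0.07131447  0.49488812 -0.8660254 ] [ 0.49144945 -0.11556453  0.03859808] [ 0.48431801 -0.16505334  0.12520062]
turn 7 rows of [-0.0, -0.0, -0.0226]
slide 10 rows of [0.142, 0.0499, 0.0279]
turn 4 rows of [0.0, 0.0208, 0.0]
slide 4 rows of [-0.0, -0.0, 0.125]
```

move_arm(motion=[{"slide": [0,0,0],"delta_rot": [0,0,-0.0226],"grip": 1},{"slide": [0,0,0],"delta_rot": [0,0,-0.0226],"grip": 1},{"slide": [0,0,0],"delta_rot": [0,0,-0.0226],"grip": 1},{"slide": [0,0,0],"delta_rot": [0,0,-0.0226],"grip": 1},{"slide": [0,0,0],"delta_rot": [0,0,-0.0226],"grip": 1},{"slide": [0,0,0],"delta_rot": [0,0,-0.0226],"grip": 1},{"slide": [0,0,0],"delta_rot": [0,0,-0.0226],"grip": 1}])

```text
clock: 0.8
position: [0.2718, -0.5901, 0.2527]
tool_rot: [-180.0, -0.1, 82.0]
wrist_force: [0.5, 0.6, -0.8]
grip_width: 0.086
finger_force: 0.0
```

move_arm(motion=[{"slide": [0.142,0.05,0],"delta_rot": [0,0,0],"grip": 1},{"slide": [0.142,0.05,0],"delta_rot": [0,0,0],"grip": 1},{"slide": [0.142,0.05,0],"delta_rot": [0,0,0],"grip": 1},{"slide": [0.142,0.05,0],"delta_rot": [0,0,0],"grip": 1},{"slide": [0.142,0.05,0],"delta_rot": [0,0,0],"grip": 1},{"slide": [0.142,0.05,0],"delta_rot": [0,0,0],"grip": 1},{"slide": [0.142,0.05,0],"delta_rot": [0,0,0],"grip": 1},{"slide": [0.142,0.05,0],"delta_rot": [0,0,0],"grip": 1},{"slide": [0.142,0.05,0],"delta_rot": [0,0,0],"grip": 1},{"slide": [0.142,0.05,0],"delta_rot": [0,0,0],"grip": 1}])

```text
clock: 1.8
position: [0.4823, -0.1888, 0.2531]
tool_rot: [-180.0, 0.0, 81.7]
wrist_force: [0.1, -0.0, -0.7]
grip_width: 0.0854
finger_force: 0.0
```

move_arm(motion=[{"slide": [0,0,0],"delta_rot": [0,0.0208,0],"grip": 1},{"slide": [0,0,0],"delta_rot": [0,0.0208,0],"grip": 1},{"slide": [0,0,0],"delta_rot": [0,0.0208,0],"grip": 1},{"slide": [0,0,0],"delta_rot": [0,0.0208,0],"grip": 1},{"slide": [0,0,0],"delta_rot": [0,0,0],"grip": 1},{"slide": [0,0,0],"delta_rot": [0,0,0],"grip": 1}])

```text
clock: 2.4
position: [0.4817, -0.1906, 0.2526]
tool_rot: [-179.9, -29.9, 81.6]
wrist_force: [-0.6, 0.9, -0.2]
grip_width: 0.085
finger_force: 0.0
```

```bash
python3 - <<'E'
from bot import *
st(); s=goto(g-.06*zt,Rg); goto(g,None,s,.02)
E
```

```text
{'clock': 2.4, 'joints': [57.577, 13.201, -25.576, 96.096, -21.563, 85.096, 27.966], 'position': [0.482, -0.191, 0.253], 'tool_rot': [-179.903, -29.888, 81.596], 'wrist_force': [-0.602, 0.915, -0.236], 'grip_width': 0.085, 'finger_force': 0.0}
turn 1 rows of [0.0, 0.0003, -0.0005]
slide 4 rows of [-0.0346, -0.0009, 0.136]
slide 3 rows of [-0.0, -0.0, 0.0667]
```

move_arm(motion=[{"slide": [-0.035,-0.001,0.136],"delta_rot": [0,0,0],"grip": 1},{"slide": [-0.035,-0.001,0.136],"delta_rot": [0,0,0],"grip": 1},{"slide": [-0.035,-0.001,0.136],"delta_rot": [0,0,0],"grip": 1},{"slide": [-0.034,-0.001,0.136],"delta_rot": [0,0,0],"grip": 1},{"slide": [0,0,0.067],"delta_rot": [0,0,0],"grip": 1},{"slide": [0,0,0.067],"delta_rot": [0,0,0],"grip": 1},{"slide": [0,0,0.067],"delta_rot": [0,0,0],"grip": 1},{"slide": [0,0,0],"delta_rot": [0,0,0],"grip": 1},{"slide": [0,0,0],"delta_rot": [0,0,0],"grip": 1}])

```text
clock: 3.3
position: [0.4923, -0.1146, 0.0399]
tool_rot: [179.9, -29.9, 81.9]
wrist_force: [0.3, -1.1, -0.4]
grip_width: 0.0853
finger_force: 0.0
```

```bash
python3 - <<'E'
from bot import *
st(); print(g)
E
```

```text
{'clock': 3.3, 'joints': [51.868, 24.202, -27.3, 110.824, -20.662, 58.604, 30.238], 'position': [0.492, -0.115, 0.04], 'tool_rot': [179.904, -29.873, 81.92], 'wrist_force': [0.335, -1.117, -0.422], 'grip_width': 0.085, 'finger_force': 0.0}
[ 0.49144945 -0.11556453  0.03859808]
```

move_arm(motion=[{"slide": [0,0,0],"delta_rot": [0,0,0],"grip": 0.3},{"slide": [0,0,0],"delta_rot": [0,0,0],"grip": 0.3},{"slide": [0,0,0],"delta_rot": [0,0,0],"grip": 0.3},{"slide": [0,0,0],"delta_rot": [0,0,0],"grip": 0.3},{"slide": [0,0,0],"delta_rot": [0,0,0],"grip": 0.3},{"slide": [0,0,0],"delta_rot": [0,0,0],"grip": 0.3},{"slide": [0,0,0],"delta_rot": [0,0,0],"grip": 0.3},{"slide": [0,0,0],"delta_rot": [0,0,0],"grip": 0.3}], grip_force=45)

```text
clock: 4.1
position: [0.4923, -0.1167, 0.04]
tool_rot: [179.9, -29.9, 81.7]
wrist_force: [-2.5, -1.2, 6.2]
grip_width: 0.0553
finger_force: 48.4
```

move_arm(motion=[{"slide": [-0.03,0,-0.052],"delta_rot": [0,0,0],"grip": 0.3},{"slide": [-0.05,0,-0.087],"delta_rot": [0,0,0],"grip": 0.3},{"slide": [-0.05,0,-0.087],"delta_rot": [0,0,0],"grip": 0.3},{"slide": [-0.05,0,-0.087],"delta_rot": [0,0,0],"grip": 0.3},{"slide": [-0.05,0,-0.087],"delta_rot": [0,0,0],"grip": 0.3},{"slide": [0,0,0],"delta_rot": [0,0,0],"grip": 0.3}])

```text
clock: 4.7
position: [0.4743, -0.2407, 0.1094]
tool_rot: [179.8, -29.6, 81.4]
wrist_force: [-0.3, -0.8, -3.8]
grip_width: 0.0558
finger_force: 48.6
```

```bash
python3 - <<'E'
from bot import *
st()
f=grab("scene"); c=f["color"][130:330,130:400,::-1]
cv2.imwrite("pics/lift1.png",cv2.resize(c,(800,593),interpolation=cv2.INTER_CUBIC))
E
```

```text
{'clock': 4.7, 'joints': [58.731, 23.747, -23.14, 100.525, -17.797, 72.451, 35.225], 'position': [0.474, -0.241, 0.109], 'tool_rot': [179.795, -29.582, 81.383], 'wrist_force': [-0.294, -0.766, -3.766], 'grip_width': 0.056, 'finger_force': 48.618}
```

View pics/lift1.png

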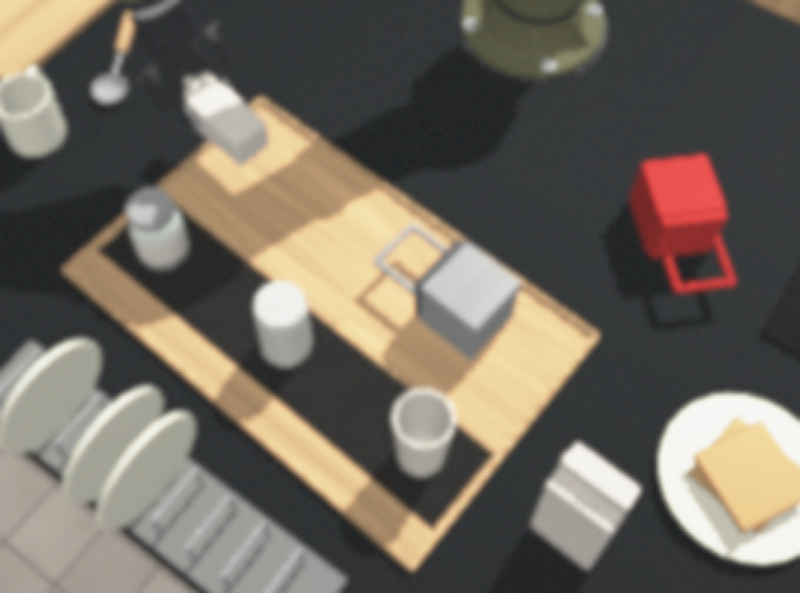

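Picture: the bottle is held at about (225,115), level. I had the sign of the lift's tool-x share wrong, so it drifted to -y, but nothing was touched. Now I lift it back and turn it up.

```bash
python3 - <<'E'
from bot import *
s=goto([.48,-.05,.25],None); goto(None,s[1]*R.from_rotvec([0,np.radians(-90),0]),s)
E
```

```text
slide 5 rows of [0.1547, -0.0147, -0.0201]
turn 11 rows of [-0.0, -0.0227, 0.0]
```

move_arm(motion=[{"slide": [0.155,-0.015,-0.02],"delta_rot": [0,0,0],"grip": 0.3},{"slide": [0.155,-0.015,-0.02],"delta_rot": [0,0,0],"grip": 0.3},{"slide": [0.155,-0.015,-0.02],"delta_rot": [0,0,0],"grip": 0.3},{"slide": [0.155,-0.015,-0.02],"delta_rot": [0,0,0],"grip": 0.3},{"slide": [0.155,-0.015,-0.02],"delta_rot": [0,0,0],"grip": 0.3}])

```text
clock: 5.25
position: [0.478, -0.0438, 0.2504]
tool_rot: [-179.9, -29.9, 81.7]
wrist_force: [1.3, -0.1, -3.4]
grip_width: 0.0553
finger_force: 48.9
```

move_arm(motion=[{"slide": [0,0,0],"delta_rot": [0,-0.0227,0],"grip": 0.3},{"slide": [0,0,0],"delta_rot": [0,-0.0227,0],"grip": 0.3},{"slide": [0,0,0],"delta_rot": [0,-0.0227,0],"grip": 0.3},{"slide": [0,0,0],"delta_rot": [0,-0.0227,0],"grip": 0.3},{"slide": [0,0,0],"delta_rot": [0,-0.0227,0],"grip": 0.3},{"slide": [0,0,0],"delta_rot": [0,-0.0227,0],"grip": 0.3}])

```text
clock: 5.85
position: [0.4785, -0.0451, 0.2507]
tool_rot: [179.9, 19.4, 81.7]
wrist_force: [-1.0, -0.6, -5.3]
grip_width: 0.0556
finger_force: 48.8
```

```bash
python3 - <<'E'
from bot import *
st(); p,Rc,_=cur();goto(None,down(81.8)*R.from_rotvec([0,np.radians(-60),0]))
E
```

```text
{'clock': 5.85, 'joints': [35.324, 3.062, -46.908, 104.56, 20.765, 80.779, -24.632], 'position': [0.479, -0.045, 0.251], 'tool_rot': [179.895, 19.419, 81.729], 'wrist_force': [-0.998, -0.569, -5.331], 'grip_width': 0.056, 'finger_force': 48.834}
turn 5 rows of [0.0, -0.0225, -0.0001]
```

move_arm(motion=[{"slide": [0,0,0],"delta_rot": [0,-0.0225,0],"grip": 0.3},{"slide": [0,0,0],"delta_rot": [0,-0.0225,0],"grip": 0.3},{"slide": [0,0,0],"delta_rot": [0,-0.0225,0],"grip": 0.3},{"slide": [0,0,0],"delta_rot": [0,-0.0225,0],"grip": 0.3},{"slide": [0,0,0],"delta_rot": [0,-0.0225,0],"grip": 0.3},{"slide": [0,0,0],"delta_rot": [0,0,0],"grip": 0.3},{"slide": [0,0,0],"delta_rot": [0,0,0],"grip": 0.3}])

```text
clock: 6.55
position: [0.4788, -0.0454, 0.249]
tool_rot: [-179.6, 59.4, 82.1]
wrist_force: [-0.5, 0.4, -2.8]
grip_width: 0.0553
finger_force: 49.0
```

```bash
python3 - <<'E'
from bot import *
st(); p,Rc,_=cur();goto(None,down(81.8)*R.from_rotvec([0,np.radians(-60),0]))
f=grab("scene"); c=f["color"][100:330,130:400,::-1]
cv2.imwrite("pics/up1.png",cv2.resize(c,(704,600),interpolation=cv2.INTER_CUBIC))
E
```

```text
{'clock': 6.55, 'joints': [11.655, 24.638, -47.103, 103.513, 55.305, 109.745, -54.398], 'position': [0.479, -0.045, 0.249], 'tool_rot': [-179.629, 59.38, 82.131], 'wrist_force': [-0.505, 0.409, -2.829], 'grip_width': 0.055, 'finger_force': 48.988}
turn 1 rows of [-0.0002, -0.0017, 0.0005]
```

View pics/up1.png

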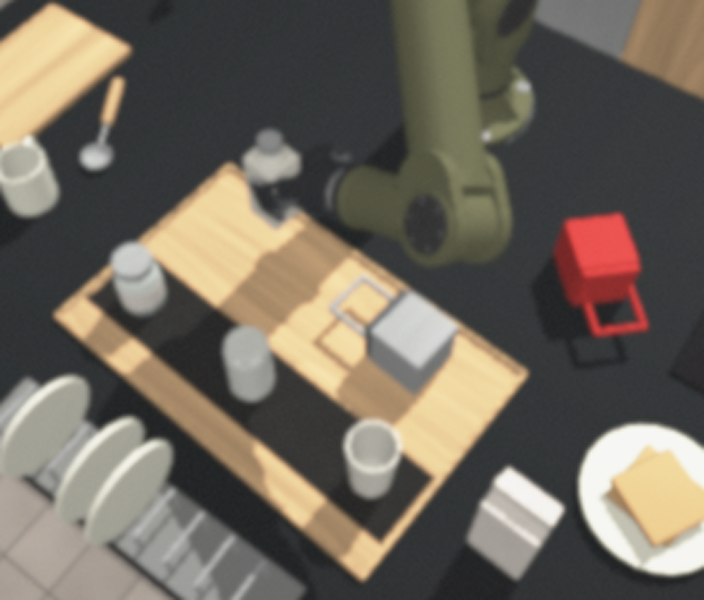

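Picture: the bottle hangs upright at about (270,175), cap at the top. The wrist lies towards the canister, so I will set it down further right.

```bash
python3 - <<'E'
from bot import *
Rt=down(81.8)*R.from_rotvec([0,np.radians(-60),0])
s=goto([.49,-.14,.2],Rt); s=goto([.49,-.14,.105],None,s);s=goto([.49,-.14,.085],None,s,.003)
E
```

```text
turn 1 rows of [-0.0003, -0.0017, -0.0001]
slide 3 rows of [-0.0022, 0.0269, 0.1159]
slide 2 rows of [0.1371, -0.0, 0.0792]
slide 7 rows of [0.0082, -0.0, 0.0048]
```

move_arm(motion=[{"slide": [0,0,0],"delta_rot": [0,-0.0017,0],"grip": 0.3},{"slide": [-0.002,0.027,0.116],"delta_rot": [0,0,0],"grip": 0.3},{"slide": [-0.002,0.027,0.116],"delta_rot": [0,0,0],"grip": 0.3},{"slide": [-0.002,0.027,0.116],"delta_rot": [0,0,0],"grip": 0.3},{"slide": [0.137,0,0.079],"delta_rot": [0,0,0],"grip": 0.3},{"slide": [0.137,0,0.079],"delta_rot": [0,0,0],"grip": 0.3},{"slide": [0,0,0],"delta_rot": [0,0,0],"grip": 0.3},{"slide": [0,0,0],"delta_rot": [0,0,0],"grip": 0.3}])

```text
clock: 7.4
position: [0.4899, -0.1414, 0.1062]
tool_rot: [180.0, 60.2, 81.5]
wrist_force: [0.6, 0.1, -3.7]
grip_width: 0.0554
finger_force: 49.0
```

```bash
python3 - <<'E'
from bot import *
st()
Rt=down(81.8)*R.from_rotvec([0,np.radians(-60),0])
p,_,_=cur(); goto(p-[0,0,.02],Rt,None,.0034)
E
```

```text
{'clock': 7.4, 'joints': [15.876, 34.848, -40.485, 110.322, 65.129, 97.795, -62.18], 'position': [0.49, -0.141, 0.106], 'tool_rot': [179.954, 60.177, 81.544], 'wrist_force': [0.569, 0.107, -3.729], 'grip_width': 0.055, 'finger_force': 48.975}
turn 1 rows of [-0.0005, 0.0005, -0.0004]
slide 6 rows of [0.0096, -0.0, 0.0056]
```

move_arm(motion=[{"slide": [0.01,0,0.0056],"delta_rot": [0,0,0],"grip": 0.3},{"slide": [0.01,0,0.0056],"delta_rot": [0,0,0],"grip": 0.3},{"slide": [0.007,0,0.004],"delta_rot": [0,0,0],"grip": 0.3},{"slide": [0,0,0],"delta_rot": [0,0,0],"grip": 0.3}])

```text
clock: 7.8
position: [0.4907, -0.1403, 0.0981]
tool_rot: [179.7, 60.3, 81.4]
wrist_force: [0.2, 2.5, 4.6]
grip_width: 0.0558
finger_force: 49.4
```

move_arm(motion=[{"slide": [0.005,0,0.003],"delta_rot": [0,0,0],"grip": 0.3},{"slide": [0,0,0],"delta_rot": [0,0,0],"grip": 0.3}])

```text
clock: 8.0
position: [0.4908, -0.1402, 0.098]
tool_rot: [179.6, 60.5, 81.4]
wrist_force: [-0.4, 5.8, 12.9]
grip_width: 0.0555
finger_force: 50.0
```

move_arm(motion=[{"slide": [0,0,0],"delta_rot": [0,0,0],"grip": 0.85},{"slide": [0,0,0],"delta_rot": [0,0,0],"grip": 0.95},{"slide": [0,0,0],"delta_rot": [0,0,0],"grip": 1},{"slide": [0,0,0],"delta_rot": [0,0,0],"grip": 1},{"slide": [0,0,-0.1],"delta_rot": [0,0,0],"grip": 1},{"slide": [0,0,-0.1],"delta_rot": [0,0,0],"grip": 1},{"slide": [0,0,-0.13],"delta_rot": [0,0,0],"grip": 1},{"slide": [-0.1,0,-0.08],"delta_rot": [0,0,0],"grip": 1},{"slide": [-0.13,0,-0.08],"delta_rot": [0,0,0],"grip": 1},{"slide": [-0.13,0,-0.08],"delta_rot": [0,0,0],"grip": 1}])

```text
clock: 9.0
position: [0.5033, -0.0466, 0.2739]
tool_rot: [-179.8, 60.2, 81.9]
wrist_force: [1.4, 0.0, 0.6]
grip_width: 0.0852
finger_force: 0.0
```

```bash
python3 - <<'E'
from bot import *
st()
f=grab("scene"); print(f["xyz"]); c=f["color"][100:330,130:400,::-1]
cv2.imwrite("pics/rel1.png",cv2.resize(c,(704,600),interpolation=cv2.INTER_CUBIC))
import pickle;pickle.dump(f,open("scene2.pkl","wb"))
E
```

```text
{'clock': 9.0, 'joints': [11.046, 25.71, -46.39, 99.279, 57.524, 112.212, -51.339], 'position': [0.503, -0.047, 0.274], 'tool_rot': [-179.795, 60.211, 81.927], 'wrist_force': [1.362, 0.039, 0.624], 'grip_width': 0.085, 'finger_force': 0.0}
[1.06411808 0.47529019 1.25245925]
```

View pics/rel1.png

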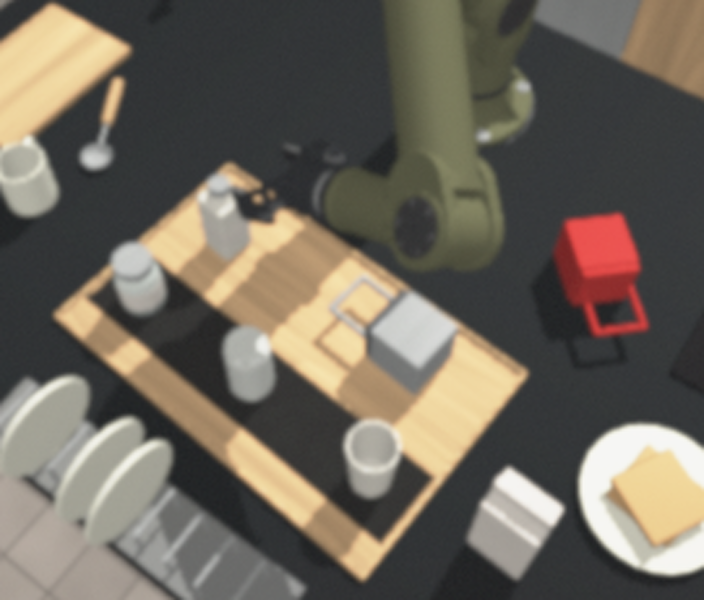

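Picture: the bottle stands upright on its own, with its cap top at about (221,181). Everything else is unchanged.

```bash
python3 - <<'E'
from bot import *
import pickle
f=pickle.load(open("scene2.pkl","rb"))
px=[130+(221+.5)*270/704-.5,100+(181+.5)*230/600-.5]
P=at_z(f,[px],.161)[0];print(P)
b=np.array([(.4905+P[0])/2,(-.148+P[1])/2]) if np.hypot(P[0]-.4905,P[1]+.148)<.015 else P[:2]
print(b)
s=goto([b[0],b[1],.27],down(81.8)); goto([b[0],b[1],.123],None,s,.037)
E
```

```text
[ 0.48594812 -0.14805706  0.161     ]
[ 0.48822406 -0.14802853]
turn 8 rows of [0.0002, 0.0209, -0.0001]
slide 3 rows of [-0.1154, -0.0023, 0.0133]
slide 4 rows of [-0.0, -0.0, 0.1225]
```

move_arm(motion=[{"slide": [0,0,0],"delta_rot": [0,0.0209,0],"grip": 1},{"slide": [0,0,0],"delta_rot": [0,0.0209,0],"grip": 1},{"slide": [0,0,0],"delta_rot": [0,0.0209,0],"grip": 1},{"slide": [0,0,0],"delta_rot": [0,0.0209,0],"grip": 1},{"slide": [0,0,0],"delta_rot": [0,0.0209,0],"grip": 1},{"slide": [0,0,0],"delta_rot": [0,0.0209,0],"grip": 1},{"slide": [0,0,0],"delta_rot": [0,0.0209,0],"grip": 1},{"slide": [0,0,0],"delta_rot": [0,0.0209,0],"grip": 1}])

```text
clock: 9.85
position: [0.5037, -0.047, 0.2736]
tool_rot: [179.9, -0.2, 81.7]
wrist_force: [-0.2, 0.2, -0.7]
grip_width: 0.0852
finger_force: 0.0
```

move_arm(motion=[{"slide": [-0.115,-0.002,0.013],"delta_rot": [0,0,0],"grip": 1},{"slide": [-0.115,-0.002,0.013],"delta_rot": [0,0,0],"grip": 1},{"slide": [-0.115,-0.002,0.013],"delta_rot": [0,0,0],"grip": 1},{"slide": [0,0,0],"delta_rot": [0,0,0],"grip": 1},{"slide": [0,0,0],"delta_rot": [0,0,0],"grip": 1}])

```text
clock: 10.35
position: [0.4862, -0.1498, 0.2606]
tool_rot: [-179.9, -0.0, 81.6]
wrist_force: [0.2, 0.1, 0.4]
grip_width: 0.0852
finger_force: 0.0
```

```bash
python3 - <<'E'
from bot import *
st(); s=goto([.4882,-.148,.20],down(81.8)); goto([.4882,-.148,.123],None,s,.027)
E
```

```text
{'clock': 10.35, 'joints': [55.595, 3.171, -42.501, 100.928, 2.168, 76.82, 4.191], 'position': [0.486, -0.15, 0.261], 'tool_rot': [-179.924, -0.037, 81.55], 'wrist_force': [0.221, 0.139, 0.398], 'grip_width': 0.085, 'finger_force': 0.0}
turn 1 rows of [-0.0002, -0.0001, -0.0007]
slide 2 rows of [0.0034, 0.0029, 0.101]
slide 3 rows of [-0.0, -0.0, 0.0856]
```

move_arm(motion=[{"slide": [0.003,-0.003,0.101],"delta_rot": [0,0,0],"grip": 1},{"slide": [0.003,-0.003,0.101],"delta_rot": [0,0,0],"grip": 1},{"slide": [0,0,0.085],"delta_rot": [0,0,0],"grip": 1},{"slide": [0,0,0.085],"delta_rot": [0,0,0],"grip": 1},{"slide": [0,0,0.085],"delta_rot": [0,0,0],"grip": 1},{"slide": [0,0,0],"delta_rot": [0,0,0],"grip": 1}])

```text
clock: 10.95
position: [0.4831, -0.1447, 0.1211]
tool_rot: [-179.6, -0.1, 81.8]
wrist_force: [-0.7, 0.4, -1.5]
grip_width: 0.0853
finger_force: 0.0
```

move_arm(motion=[{"slide": [0,0,0],"delta_rot": [0,0,0],"grip": 0.7},{"slide": [0,0,0],"delta_rot": [0,0,0],"grip": 0.6},{"slide": [0,0,0],"delta_rot": [0,0,0],"grip": 0.5},{"slide": [0,0,0],"delta_rot": [0,0,0],"grip": 0.4},{"slide": [0,0,0],"delta_rot": [0,0,0],"grip": 0.3},{"slide": [0,0,0],"delta_rot": [0,0,0],"grip": 0.3},{"slide": [0,0,0],"delta_rot": [0,0,0],"grip": 0.3}], grip_force=40)

```text
clock: 11.65
position: [0.4873, -0.1471, 0.1262]
tool_rot: [179.7, 0.0, 81.7]
wrist_force: [0.9, 0.4, 6.5]
grip_width: 0.0554
finger_force: 43.5
```

move_arm(motion=[{"slide": [0,0,-0.03],"delta_rot": [0,0,0],"grip": 0.3},{"slide": [0,0,-0.1],"delta_rot": [0,0,0],"grip": 0.3},{"slide": [0,0,-0.15],"delta_rot": [0,0,0],"grip": 0.3},{"slide": [0,0,-0.15],"delta_rot": [0,0,0],"grip": 0.3},{"slide": [0,0,-0.1],"delta_rot": [0,0,0],"grip": 0.3},{"slide": [0,0,0],"delta_rot": [0,0,0],"grip": 0.3},{"slide": [0,0,0],"delta_rot": [0,0,0],"grip": 0.3}])

```text
clock: 12.35
position: [0.4845, -0.1471, 0.2827]
tool_rot: [-179.9, 0.0, 81.7]
wrist_force: [-1.0, 0.3, -4.2]
grip_width: 0.0552
finger_force: 44.1
```

```bash
python3 - <<'E'
from bot import *
st(); s=goto([.653,-.0767,.275],down(85.7)); goto([.653,-.0767,.14],None,s,.045)
E
```

```text
{'clock': 12.35, 'joints': [56.101, 2.058, -42.824, 99.288, 1.463, 79.266, 4.693], 'position': [0.485, -0.147, 0.283], 'tool_rot': [-179.936, 0.033, 81.671], 'wrist_force': [-1.013, 0.294, -4.183], 'grip_width': 0.055, 'finger_force': 44.149}
turn 1 rows of [-0.0002, 0.0001, -0.0112]
slide 4 rows of [0.069, 0.1356, 0.0064]
slide 4 rows of [0.0, -0.0, 0.1125]
```

move_arm(motion=[{"slide": [0,0,0],"delta_rot": [0,0,-0.0112],"grip": 0.3},{"slide": [0.069,0.136,0.006],"delta_rot": [0,0,0],"grip": 0.3},{"slide": [0.069,0.136,0.006],"delta_rot": [0,0,0],"grip": 0.3},{"slide": [0.069,0.136,0.006],"delta_rot": [0,0,0],"grip": 0.3},{"slide": [0.069,0.136,0.006],"delta_rot": [0,0,0],"grip": 0.3},{"slide": [0,0,0],"delta_rot": [0,0,0],"grip": 0.3},{"slide": [0,0,0],"delta_rot": [0,0,0],"grip": 0.3},{"slide": [0,0,0],"delta_rot": [0,0,0],"grip": 0.3}])

```text
clock: 13.15
position: [0.6529, -0.0773, 0.2742]
tool_rot: [-179.8, 0.0, 85.7]
wrist_force: [-0.5, -0.3, -3.8]
grip_width: 0.0552
finger_force: 45.4
```

```bash
python3 - <<'E'
from bot import *
st(); p,_,_=cur()
s=goto([.653,-.0767,.22],down(85.7)); goto([.653,-.0767,.14],None,s,.03)
f=grab("scene"); u=proj(f,[p])[0].astype(int); print(u); u0,v0=u[0]-55,u[1]-30; print(u0,v0)
c=f["color"][v0:v0+90,u0:u0+120,::-1]
cv2.imwrite("pics/gap1.png",cv2.resize(c,(800,600),interpolation=cv2.INTER_CUBIC))
# expected bottle bottom corners (square 56 about TCP axis)
M=down(85.7).as_matrix()
for z in(-.122,-.122+.125):
  q=[p+M@[sx*.028,sy*.028,0]+[0,0,z] for sx,sy in((1,1),(1,-1),(-1,-1),(-1,1))]
  print(((proj(f,q)-[u0,v0]+.5)*6.667-.5).round().tolist())
E
```

```text
{'clock': 13.15, 'joints': [37.654, 25.109, -45.956, 78.744, 17.882, 83.742, -11.832], 'position': [0.653, -0.077, 0.274], 'tool_rot': [-179.799, 0.047, 85.708], 'wrist_force': [-0.533, -0.31, -3.805], 'grip_width': 0.055, 'finger_force': 45.398}
turn 1 rows of [-0.0006, 0.0001, 0.0]
slide 2 rows of [0.001, 0.0002, 0.0903]
slide 3 rows of [0.0, -0.0, 0.0889]
[194 191]
139 161
[[409.0, 396.0], [484.0, 326.0], [409.0, 269.0], [334.0, 337.0]]
[[373.0, 268.0], [456.0, 194.0], [376.0, 134.0], [293.0, 206.0]]
```

View pics/gap1.png

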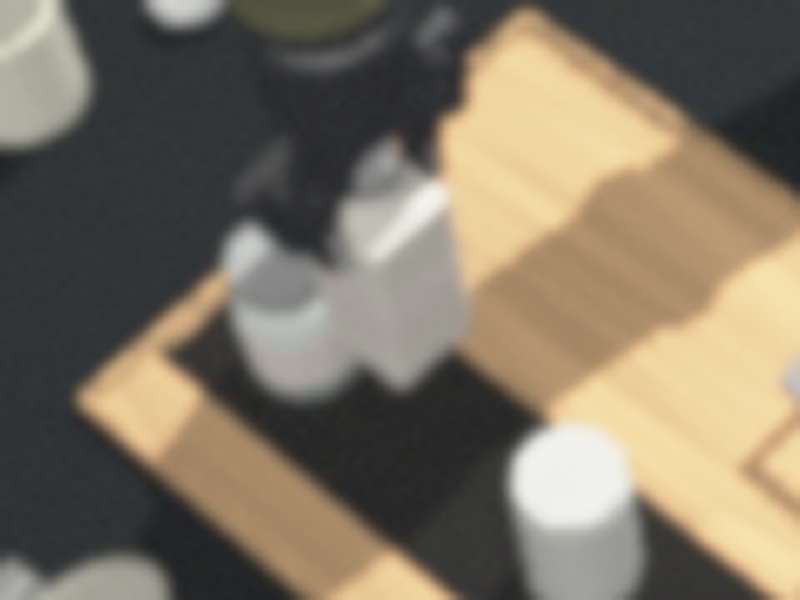

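Picture: the bottle hangs upright over the right gap with its bottom corner at (401,393). I expected (409,396), so it sits about 2–3 mm to the -y side, and I correct for that while lowering.

move_arm(motion=[{"slide": [0.008,-0.003,0.09],"delta_rot": [0,0,0],"grip": 0.3},{"slide": [0,0,0.09],"delta_rot": [0,0,0],"grip": 0.3},{"slide": [0,0,0.09],"delta_rot": [0,0,0],"grip": 0.3},{"slide": [0,0,0.09],"delta_rot": [0,0,0],"grip": 0.3},{"slide": [0,0,0.07],"delta_rot": [0,0,0],"grip": 0.3},{"slide": [0,0,0],"delta_rot": [0,0,0],"grip": 0.3},{"slide": [0,0,0],"delta_rot": [0,0,0],"grip": 0.3}])

```text
clock: 13.9
position: [0.6531, -0.0754, 0.1479]
tool_rot: [180.0, 0.1, 85.6]
wrist_force: [0.7, -0.4, -3.6]
grip_width: 0.0553
finger_force: 45.4
```

move_arm(motion=[{"slide": [0,0,0.012],"delta_rot": [0,0,0],"grip": 0.3},{"slide": [0,0,0.012],"delta_rot": [0,0,0],"grip": 0.3},{"slide": [0,0,0],"delta_rot": [0,0,0],"grip": 0.3}])

```text
clock: 14.2
position: [0.6535, -0.0743, 0.14]
tool_rot: [180.0, 0.0, 85.7]
wrist_force: [0.7, 0.2, -3.1]
grip_width: 0.0552
finger_force: 45.3
```

move_arm(motion=[{"slide": [0,0,0.015],"delta_rot": [0,0,0],"grip": 0.3},{"slide": [0,0,0.015],"delta_rot": [0,0,0],"grip": 0.3},{"slide": [0,0,0.008],"delta_rot": [0,0,0],"grip": 0.3},{"slide": [0,0,0],"delta_rot": [0,0,0],"grip": 0.3}])

```text
clock: 14.6
position: [0.6531, -0.0741, 0.1275]
tool_rot: [-179.9, -0.0, 85.7]
wrist_force: [-0.4, 0.0, -2.9]
grip_width: 0.0552
finger_force: 45.4
```

move_arm(motion=[{"slide": [0,0,0.008],"delta_rot": [0,0,0],"grip": 0.3},{"slide": [0,0,0],"delta_rot": [0,0,0],"grip": 0.3}])

```text
clock: 14.8
position: [0.6538, -0.074, 0.1263]
tool_rot: [180.0, -0.0, 85.7]
wrist_force: [0.1, -0.3, -1.8]
grip_width: 0.0553
finger_force: 45.6
```

move_arm(motion=[{"slide": [0,0,0.006],"delta_rot": [0,0,0],"grip": 0.3},{"slide": [0,0,0],"delta_rot": [0,0,0],"grip": 0.3}])

```text
clock: 15.0
position: [0.6539, -0.0739, 0.1261]
tool_rot: [179.9, 0.0, 85.7]
wrist_force: [-2.7, -0.2, 7.3]
grip_width: 0.0553
finger_force: 45.8
```

move_arm(motion=[{"slide": [0,0,0],"delta_rot": [0,0,0],"grip": 0.75},{"slide": [0,0,0],"delta_rot": [0,0,0],"grip": 0.9},{"slide": [0,0,0],"delta_rot": [0,0,0],"grip": 1},{"slide": [0,0,0],"delta_rot": [0,0,0],"grip": 1},{"slide": [0,0,-0.08],"delta_rot": [0,0,0],"grip": 1},{"slide": [0,0,-0.12],"delta_rot": [0,0,0],"grip": 1},{"slide": [0,0,-0.16],"delta_rot": [0,0,0],"grip": 1},{"slide": [0,0,-0.16],"delta_rot": [0,0,0],"grip": 1}])

```text
clock: 15.8
position: [0.653, -0.0742, 0.2812]
tool_rot: [-179.9, -0.0, 85.7]
wrist_force: [0.7, -0.4, 0.5]
grip_width: 0.0855
finger_force: 0.0
```

```bash
python3 - <<'E'
from plan import *
st()
bar=np.array([.478,.072])
s=goto([*bar,.27],down(-6.3)); goto([*bar,.0525],None,s,.045)
E
```

```text
{'clock': 15.8, 'joints': [37.534, 24.857, -46.164, 78.273, 17.724, 84.282, -11.955], 'position': [0.653, -0.074, 0.281], 'tool_rot': [-179.939, -0.007, 85.733], 'wrist_force': [0.71, -0.371, 0.536], 'grip_width': 0.085, 'finger_force': 0.0}
turn 11 rows of [-0.0, 0.0, 0.0232]
slide 5 rows of [-0.1267, -0.0841, 0.0075]
slide 5 rows of [0.0, -0.0, 0.145]
```

move_arm(motion=[{"slide": [0,0,0],"delta_rot": [0,0,0.0232],"grip": 0.65},{"slide": [0,0,0],"delta_rot": [0,0,0.0232],"grip": 0.65},{"slide": [0,0,0],"delta_rot": [0,0,0.0232],"grip": 0.65},{"slide": [0,0,0],"delta_rot": [0,0,0.0232],"grip": 0.65},{"slide": [0,0,0],"delta_rot": [0,0,0.0232],"grip": 0.65},{"slide": [0,0,0],"delta_rot": [0,0,0.0232],"grip": 0.65},{"slide": [0,0,0],"delta_rot": [0,0,0.0232],"grip": 0.65},{"slide": [0,0,0],"delta_rot": [0,0,0.0232],"grip": 0.65},{"slide": [0,0,0],"delta_rot": [0,0,0.0232],"grip": 0.65},{"slide": [0,0,0],"delta_rot": [0,0,0.0232],"grip": 0.65}])

```text
clock: 16.8
position: [0.6535, -0.0741, 0.2799]
tool_rot: [-180.0, 0.0, 1.9]
wrist_force: [-0.2, 0.1, -0.1]
grip_width: 0.0555
finger_force: 0.0
```

move_arm(motion=[{"slide": [0,0,0],"delta_rot": [0,0,0.0232],"grip": 0.65},{"slide": [-0.127,-0.084,0.008],"delta_rot": [0,0,0],"grip": 0.65},{"slide": [-0.127,-0.084,0.008],"delta_rot": [0,0,0],"grip": 0.65},{"slide": [-0.127,-0.084,0.008],"delta_rot": [0,0,0],"grip": 0.65},{"slide": [-0.127,-0.084,0.008],"delta_rot": [0,0,0],"grip": 0.65},{"slide": [-0.127,-0.084,0.008],"delta_rot": [0,0,0],"grip": 0.65},{"slide": [0,0,0],"delta_rot": [0,0,0],"grip": 0.65},{"slide": [0,0,0],"delta_rot": [0,0,0],"grip": 0.65}])

```text
clock: 17.6
position: [0.4772, 0.0721, 0.2685]
tool_rot: [179.9, -0.1, -6.0]
wrist_force: [0.0, -0.3, -0.2]
grip_width: 0.0556
finger_force: 0.0
```

```bash
python3 - <<'E'
from plan import *
st()
bar=np.array([.478,.072])
s=goto([*bar,.15],down(-6.3)); goto([*bar,.0525],None,s,.025)
f=grab("top");u0,v0=155,60
c=f["color"][v0:v0+150,u0:u0+205,::-1]
cv2.imwrite("pics/top2.png",cv2.resize(c,None,fx=3.9,fy=3.9,interpolation=cv2.INTER_CUBIC))
for q in ([*bar,.049],[.6535,-.0765,.161]): print(((proj(f,[q])-[u0,v0]+.5)*3.9-.5).round())
E
```

```text
{'clock': 17.6, 'joints': [26.637, -1.485, -37.422, 103.66, -0.801, 77.452, -106.638], 'position': [0.477, 0.072, 0.269], 'tool_rot': [179.904, -0.1, -6.035], 'wrist_force': [0.036, -0.294, -0.212], 'grip_width': 0.056, 'finger_force': 0.0}
turn 1 rows of [0.0003, -0.0003, 0.0007]
slide 3 rows of [0.0009, -0.0, 0.1317]
slide 4 rows of [0.0, -0.0, 0.0812]
[[364. 411.]]
[[564. 156.]]
```

View pics/top2.png

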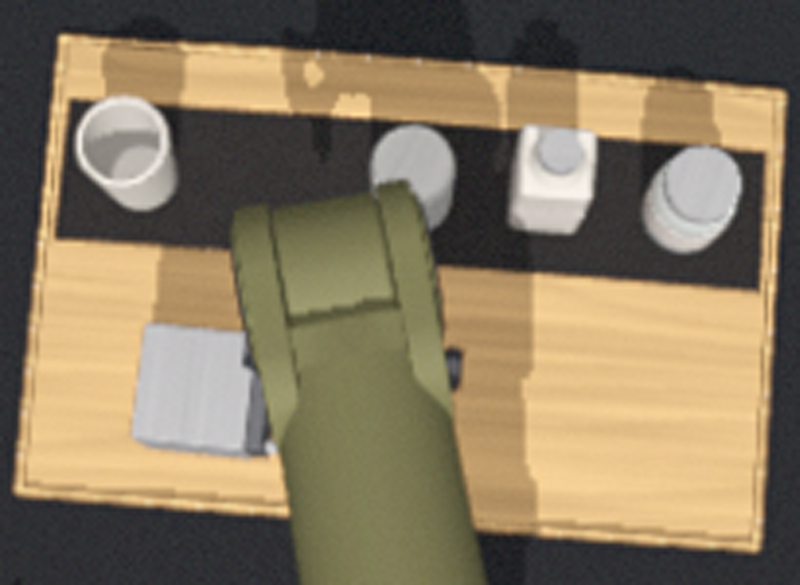

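Picture: the bottle stands in the right gap, cap at (562,150) against an ideal of (564,156), so it is within about 5 mm. The canister is untouched, lid edge at (258,400). Now I lower onto its crossbar.

move_arm(motion=[{"slide": [0.001,0,0.132],"delta_rot": [0,0,0],"grip": 0.65},{"slide": [0.001,0,0.132],"delta_rot": [0,0,0],"grip": 0.65},{"slide": [0.001,0,0.132],"delta_rot": [0,0,0],"grip": 0.65},{"slide": [0,0,0.081],"delta_rot": [0,0,0],"grip": 0.65},{"slide": [0,0,0.081],"delta_rot": [0,0,0],"grip": 0.65},{"slide": [0,0,0.081],"delta_rot": [0,0,0],"grip": 0.65},{"slide": [0,0,0.08],"delta_rot": [0,0,0],"grip": 0.65},{"slide": [0,0,0],"delta_rot": [0,0,0],"grip": 0.65},{"slide": [0,0,0],"delta_rot": [0,0,0],"grip": 0.65}])

```text
clock: 18.55
position: [0.479, 0.0709, 0.0522]
tool_rot: [-180.0, 0.1, -6.2]
wrist_force: [1.0, 0.2, 0.2]
grip_width: 0.0553
finger_force: 0.0
```

move_arm(motion=[{"slide": [0,0,0],"delta_rot": [0,0,0],"grip": 0.4},{"slide": [0,0,0],"delta_rot": [0,0,0],"grip": 0.3},{"slide": [0,0,0],"delta_rot": [0,0,0],"grip": 0.2},{"slide": [0,0,0],"delta_rot": [0,0,0],"grip": 0.1},{"slide": [0,0,0],"delta_rot": [0,0,0],"grip": 0},{"slide": [0,0,0],"delta_rot": [0,0,0],"grip": 0},{"slide": [0,0,0],"delta_rot": [0,0,0],"grip": 0},{"slide": [0,0,0],"delta_rot": [0,0,0],"grip": 0}], grip_force=20)

```text
clock: 19.35
position: [0.4789, 0.0714, 0.0526]
tool_rot: [180.0, -0.1, -6.2]
wrist_force: [1.4, -0.2, 1.8]
grip_width: 0.0092
finger_force: 19.5
```

move_arm(motion=[{"slide": [0,0,-0.03],"delta_rot": [0,0,0],"grip": 0},{"slide": [0,0,-0.06],"delta_rot": [0,0,0],"grip": 0},{"slide": [0,0,-0.07],"delta_rot": [0,0,0],"grip": 0},{"slide": [0,0,-0.07],"delta_rot": [0,0,0],"grip": 0},{"slide": [0,0,-0.07],"delta_rot": [0,0,0],"grip": 0},{"slide": [0,0,-0.07],"delta_rot": [0,0,0],"grip": 0},{"slide": [0,0,-0.07],"delta_rot": [0,0,0],"grip": 0},{"slide": [0,0,-0.07],"delta_rot": [0,0,0],"grip": 0},{"slide": [0,0,-0.07],"delta_rot": [0,0,0],"grip": 0},{"slide": [0,0,-0.07],"delta_rot": [0,0,0],"grip": 0}])

```text
clock: 20.35
position: [0.4769, 0.0708, 0.2473]
tool_rot: [179.9, 0.2, -6.1]
wrist_force: [-0.5, -1.1, -3.6]
grip_width: 0.0087
finger_force: 19.5
```

move_arm(motion=[{"slide": [0,0,-0.03],"delta_rot": [0,0,0],"grip": 0},{"slide": [0,0,0],"delta_rot": [0,0,0],"grip": 0},{"slide": [0,0,0],"delta_rot": [0,0,0],"grip": 0},{"slide": [0,0,0],"delta_rot": [0,0,0],"grip": 0},{"slide": [0,0,0],"delta_rot": [0,0,0],"grip": 0},{"slide": [0,0,0],"delta_rot": [0,0,0],"grip": 0},{"slide": [0,0,0],"delta_rot": [0,0,0],"grip": 0},{"slide": [0,0,0],"delta_rot": [0,0,0],"grip": 0}])

```text
clock: 21.15
position: [0.4784, 0.0714, 0.2562]
tool_rot: [180.0, 0.0, -6.1]
wrist_force: [0.6, 0.2, -4.4]
grip_width: 0.0091
finger_force: 19.5
```

```bash
python3 - <<'E'
from plan import *
st()
f=grab("scene"); c=f["color"][100:330,130:400,::-1]
cv2.imwrite("pics/hang.png",cv2.resize(c,(704,600),interpolation=cv2.INTER_CUBIC))
E
```

```text
{'clock': 21.15, 'joints': [27.086, -0.789, -37.988, 104.515, -0.502, 76.122, -106.921], 'position': [0.478, 0.071, 0.256], 'tool_rot': [179.997, 0.014, -6.143], 'wrist_force': [0.625, 0.174, -4.396], 'grip_width': 0.009, 'finger_force': 19.541}
```

View pics/hang.png

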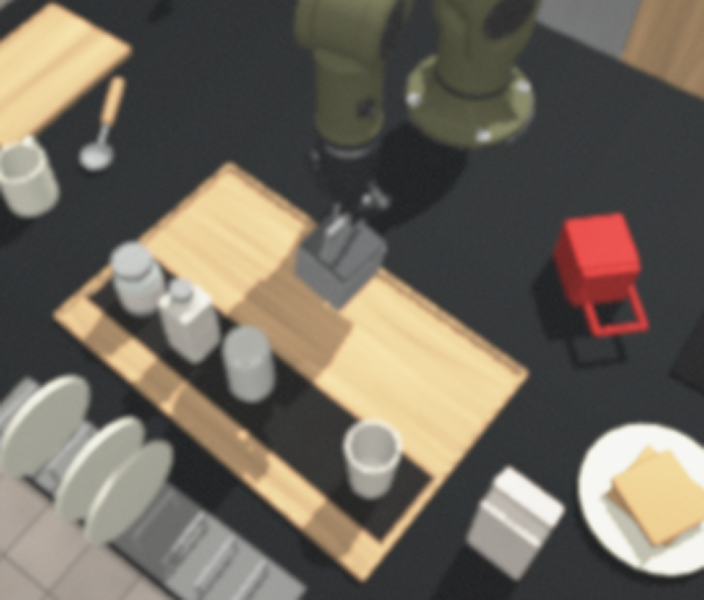

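Picture: the canister hangs from the bar at about (340,260), tilted with its base towards +y. I will set it down in the open front area to level it and then regrip firmly.

move_arm(motion=[{"slide": [0,-0.08,0],"delta_rot": [0,0,0],"grip": 0},{"slide": [0,-0.08,0.04],"delta_rot": [0,0,0],"grip": 0},{"slide": [0,-0.08,0.05],"delta_rot": [0,0,0],"grip": 0},{"slide": [0,0,0.05],"delta_rot": [0,0,0],"grip": 0},{"slide": [0,0,0.03],"delta_rot": [0,0,0],"grip": 0},{"slide": [0,0,0.02],"delta_rot": [0,0,0],"grip": 0},{"slide": [0,0,0.015],"delta_rot": [0,0,0],"grip": 0},{"slide": [0,0,0.015],"delta_rot": [0,0,0],"grip": 0},{"slide": [0,0,0],"delta_rot": [0,0,0],"grip": 0}])

```text
clock: 22.1
position: [0.4862, 0.1424, 0.1901]
tool_rot: [180.0, 0.0, -6.2]
wrist_force: [-0.8, -0.2, -3.1]
grip_width: 0.0092
finger_force: 19.6
```

move_arm(motion=[{"slide": [0,0,0.012],"delta_rot": [0,0,0],"grip": 0},{"slide": [0,0,0.012],"delta_rot": [0,0,0],"grip": 0},{"slide": [0,0,0],"delta_rot": [0,0,0],"grip": 0}])

```text
clock: 22.4
position: [0.4888, 0.1421, 0.1879]
tool_rot: [179.9, -0.4, -6.2]
wrist_force: [-4.9, -4.7, 18.8]
grip_width: 0.0089
finger_force: 22.0
```

move_arm(motion=[{"slide": [0,0,-0.05],"delta_rot": [0,0,0],"grip": 0},{"slide": [0,0,-0.1],"delta_rot": [0,0,0],"grip": 0},{"slide": [0,0,0],"delta_rot": [0,0,0],"grip": 0},{"slide": [0,0,0],"delta_rot": [0,0,0],"grip": 0},{"slide": [0,0,0],"delta_rot": [0,0,0],"grip": 0}])

```text
clock: 22.9
position: [0.4853, 0.1427, 0.2269]
tool_rot: [180.0, 0.1, -6.1]
wrist_force: [-0.4, -0.5, -4.6]
grip_width: 0.0091
finger_force: 20.1
```

```bash
cat > tilt.py <<'E'
from plan import *
from scipy.optimize import minimize
st(); T=[];F=[]
for i in range(8):
    f=env.grab_frame("scene"); s=env.get_state(); T.append(s["torque"]);F.append(s["wrist_force"])
print("torque",np.mean(T,0).round(3),np.std(T,0).round(3),"F",np.mean(F,0).round(2))
# silhouette: pixels that differ from the light wood/dark lane -> grey, unsaturated, in region of interest
p,Rc,_=cur(); hsv=cv2.cvtColor(f["color"],cv2.COLOR_RGB2HSV)
mask=((hsv[...,1]<45)&(hsv[...,2]>60)).astype(np.uint8)
b=p+[0,0,-.0036]; yaw=np.radians(Rc.as_euler('xyz',degrees=True)[2]) 
ux=np.array([np.cos(yaw),np.sin(yaw),0]);uy=np.array([-ux[1],ux[0],0]);uz=np.array([0,0,1.])
c0=proj(f,[b-[0,0,.1]])[0]
yy,xx=np.mgrid[:384,:512]; roi=(np.hypot(xx-c0[0],yy-c0[1])<45)
def sil(th,d=0):
    dn=np.sin(th)*uy-np.cos(th)*uz; n=np.cos(th)*uy+np.sin(th)*uz
    q=[b+dn*(.07+h+d)+ux*sx*.045+n*sy*.045 for h in(0,.1) for sx in(-1,1) for sy in(-1,1)]
    m=np.zeros((384,512),np.uint8); cv2.fillConvexPoly(m,cv2.convexHull(proj(f,q).round().astype(np.int32)),1);return m
r=[]
for t in range(-45,46,3):
    m=sil(np.radians(t)); r.append((int(((m!=mask)&roi).sum()),t))
print(sorted(r)[:6])
E
python3 tilt.py
```

```text
{'clock': 22.9, 'joints': [21.916, 4.225, -42.704, 103.992, 2.976, 73.056, -117.728], 'position': [0.485, 0.143, 0.227], 'tool_rot': [179.955, 0.127, -6.143], 'wrist_force': [-0.449, -0.511, -4.588], 'grip_width': 0.009, 'finger_force': 20.055}
torque [ 0.02  -0.036  0.005] [0.026 0.058 0.031] F [-0.09  0.19 -3.34]
[(426, -3), (441, 0), (467, 3), (519, -6), (536, 6), (615, -9)]
```

Torque and silhouette both say it now hangs nearly level (about 0 ±5°). The contact height means the bar sits near the fingertips, so I land it here, lower, and regrip firmly.

move_arm(motion=[{"slide": [0,0,0.07],"delta_rot": [0,0,0],"grip": 0},{"slide": [0,0,0.04],"delta_rot": [0,0,0],"grip": 0},{"slide": [0,0,0.015],"delta_rot": [0,0,0],"grip": 0},{"slide": [0,0,0.01],"delta_rot": [0,0,0],"grip": 0},{"slide": [0,0,0],"delta_rot": [0,0,0],"grip": 0}])

```text
clock: 23.8
position: [0.4867, 0.143, 0.1883]
tool_rot: [180.0, -0.0, -6.2]
wrist_force: [0.2, -0.5, -2.7]
grip_width: 0.0087
finger_force: 20.2
```

```bash
python3 tilt.py
```

```text
{'clock': 23.8, 'joints': [21.311, 6.372, -42.785, 106.796, 4.673, 68.543, -119.161], 'position': [0.487, 0.143, 0.188], 'tool_rot': [179.997, -0.048, -6.154], 'wrist_force': [0.158, -0.466, -2.663], 'grip_width': 0.009, 'finger_force': 20.174}
torque [-0.155  0.214  0.002] [0.048 0.067 0.037] F [-1.16 -0.71 -0.27]
[(435, -3), (446, 0), (473, 3), (513, -6), (520, 6), (600, -9)]
```

move_arm(motion=[{"slide": [0,0,0.004],"delta_rot": [0,0,0],"grip": 0},{"slide": [0,0,0],"delta_rot": [0,0,0],"grip": 0.2},{"slide": [0,0,0],"delta_rot": [0,0,0],"grip": 0.5},{"slide": [0,0,0],"delta_rot": [0,0,0],"grip": 0.6},{"slide": [0,0,0],"delta_rot": [0,0,0],"grip": 0.6},{"slide": [0,0,0],"delta_rot": [0,0,0],"grip": 0.6},{"slide": [0,0,0.02],"delta_rot": [0,0,0],"grip": 0.6},{"slide": [0,0,0.015],"delta_rot": [0,0,0],"grip": 0.6},{"slide": [0,0,0],"delta_rot": [0,0,0],"grip": 0.6},{"slide": [0,0,0],"delta_rot": [0,0,0],"grip": 0.6}])

```text
clock: 25.2
position: [0.486, 0.143, 0.1756]
tool_rot: [180.0, 0.0, -6.1]
wrist_force: [-0.6, -0.6, 0.0]
grip_width: 0.0512
finger_force: 0.0
```

move_arm(motion=[{"slide": [0,0,0],"delta_rot": [0,0,0],"grip": 0.4},{"slide": [0,0,0],"delta_rot": [0,0,0],"grip": 0.3},{"slide": [0,0,0],"delta_rot": [0,0,0],"grip": 0.2},{"slide": [0,0,0],"delta_rot": [0,0,0],"grip": 0.1},{"slide": [0,0,0],"delta_rot": [0,0,0],"grip": 0},{"slide": [0,0,0],"delta_rot": [0,0,0],"grip": 0},{"slide": [0,0,0],"delta_rot": [0,0,0],"grip": 0},{"slide": [0,0,0],"delta_rot": [0,0,0],"grip": 0}], grip_force=70)

```text
clock: 26.0
position: [0.4864, 0.1428, 0.1763]
tool_rot: [180.0, -0.0, -6.2]
wrist_force: [0.2, -2.2, 4.2]
grip_width: 0.008
finger_force: 68.5
```

move_arm(motion=[{"slide": [0,0,-0.03],"delta_rot": [0,0,0],"grip": 0},{"slide": [0,0,-0.1],"delta_rot": [0,0,0],"grip": 0},{"slide": [0,0,-0.13],"delta_rot": [0,0,0],"grip": 0},{"slide": [0,0,-0.13],"delta_rot": [0,0,0],"grip": 0},{"slide": [0,0,-0.1],"delta_rot": [0,0,0],"grip": 0},{"slide": [0,0,0],"delta_rot": [0,0,0],"grip": 0},{"slide": [0,0,0],"delta_rot": [0,0,0],"grip": 0}])

```text
clock: 26.7
position: [0.4858, 0.1434, 0.3223]
tool_rot: [-180.0, 0.0, -6.1]
wrist_force: [-0.4, -0.3, -5.0]
grip_width: 0.0076
finger_force: 68.5
```

```bash
python3 tilt.py; python3 - <<'E'
from plan import *
s=goto([.670,.1435,.325],down(-4.3)); goto([.670,.1435,.21],None,s,.04)
E
```

```text
{'clock': 26.7, 'joints': [22.819, 1.081, -42.383, 95.56, 0.708, 83.666, -115.76], 'position': [0.486, 0.143, 0.322], 'tool_rot': [-179.988, 0.032, -6.122], 'wrist_force': [-0.397, -0.319, -4.98], 'grip_width': 0.008, 'finger_force': 68.515}
torque [ 0.014 -0.018  0.009] [0.024 0.022 0.026] F [-0.06  0.12 -3.83]
[(451, 0), (462, -3), (507, 3), (546, -6), (610, 6), (655, -9)]
turn 1 rows of [0.0, 0.0002, -0.0051]
slide 4 rows of [0.1529, -0.012, -0.0023]
slide 3 rows of [0.0, -0.0, 0.1278]
```

move_arm(motion=[{"slide": [0,0,0],"delta_rot": [0,0,-0.0051],"grip": 0},{"slide": [0.08,-0.006,0],"delta_rot": [0,0,0],"grip": 0},{"slide": [0.13,-0.01,0],"delta_rot": [0,0,0],"grip": 0},{"slide": [0.13,-0.01,0],"delta_rot": [0,0,0],"grip": 0},{"slide": [0.13,-0.011,0],"delta_rot": [0,0,0],"grip": 0},{"slide": [0.09,-0.008,0],"delta_rot": [0,0,0],"grip": 0},{"slide": [0.045,-0.004,0],"delta_rot": [0,0,0],"grip": 0},{"slide": [0,0,0],"delta_rot": [0,0,0],"grip": 0},{"slide": [0,0,0],"delta_rot": [0,0,0],"grip": 0}])

```text
clock: 28.0
position: [0.6678, 0.1442, 0.3221]
tool_rot: [-180.0, 0.1, -4.3]
wrist_force: [-0.6, 0.2, -3.8]
grip_width: 0.0076
finger_force: 68.5
```

```bash
python3 tilt.py; python3 - <<'E'
from plan import *
s=goto([.668,.144,.25],down(-4.3),None,.035); goto([.668,.144,.19],None,s,.03)
E
```

```text
{'clock': 28.0, 'joints': [13.054, 26.334, -40.801, 70.12, 16.784, 89.475, -119.161], 'position': [0.668, 0.144, 0.322], 'tool_rot': [-179.994, 0.126, -4.298], 'wrist_force': [-0.621, 0.21, -3.78], 'grip_width': 0.008, 'finger_force': 68.507}
torque [ 0.029 -0.028 -0.001] [0.027 0.025 0.017] F [ 0.11  0.1  -3.93]
[(1189, -3), (1223, -6), (1241, 0), (1312, -9), (1364, 3), (1401, -12)]
turn 1 rows of [0.0001, -0.0001, -0.0]
slide 3 rows of [-0.0, -0.0001, 0.0816]
slide 2 rows of [0.0, -0.0, 0.1]
```

move_arm(motion=[{"slide": [0,0,0.08],"delta_rot": [0,0,0],"grip": 0},{"slide": [0,0,0.08],"delta_rot": [0,0,0],"grip": 0},{"slide": [0,0,0.08],"delta_rot": [0,0,0],"grip": 0},{"slide": [0,0,0.08],"delta_rot": [0,0,0],"grip": 0},{"slide": [0,0,0.07],"delta_rot": [0,0,0],"grip": 0},{"slide": [0,0,0.05],"delta_rot": [0,0,0],"grip": 0},{"slide": [0,0,0],"delta_rot": [0,0,0],"grip": 0},{"slide": [0,0,0],"delta_rot": [0,0,0],"grip": 0}])

```text
clock: 29.2
position: [0.6685, 0.1441, 0.1916]
tool_rot: [-180.0, -0.0, -4.3]
wrist_force: [0.7, 0.6, -3.9]
grip_width: 0.0077
finger_force: 68.4
```

move_arm(motion=[{"slide": [0,0,0.012],"delta_rot": [0,0,0],"grip": 0},{"slide": [0,0,0.01],"delta_rot": [0,0,0],"grip": 0},{"slide": [0,0,0],"delta_rot": [0,0,0],"grip": 0}])

```text
clock: 29.5
position: [0.6683, 0.144, 0.1845]
tool_rot: [180.0, -0.0, -4.3]
wrist_force: [0.7, -0.8, -4.0]
grip_width: 0.0074
finger_force: 68.5
```

move_arm(motion=[{"slide": [0,0,0.012],"delta_rot": [0,0,0],"grip": 0},{"slide": [0,0,0.008],"delta_rot": [0,0,0],"grip": 0},{"slide": [0,0,0],"delta_rot": [0,0,0],"grip": 0}])

```text
clock: 29.8
position: [0.668, 0.1439, 0.1778]
tool_rot: [180.0, 0.1, -4.3]
wrist_force: [-0.4, -0.3, -3.6]
grip_width: 0.0078
finger_force: 68.5
```

move_arm(motion=[{"slide": [0,0,0.006],"delta_rot": [0,0,0],"grip": 0},{"slide": [0,0,0],"delta_rot": [0,0,0],"grip": 0}])

```text
clock: 30.0
position: [0.6683, 0.144, 0.1764]
tool_rot: [180.0, -0.0, -4.3]
wrist_force: [-0.2, 0.2, -3.4]
grip_width: 0.0079
finger_force: 68.6
```

move_arm(motion=[{"slide": [0,0,0.006],"delta_rot": [0,0,0],"grip": 0},{"slide": [0,0,0],"delta_rot": [0,0,0],"grip": 0}])

```text
clock: 30.2
position: [0.6688, 0.1438, 0.1761]
tool_rot: [180.0, -0.1, -4.3]
wrist_force: [-1.7, -0.7, 2.0]
grip_width: 0.0077
finger_force: 69.2
```

move_arm(motion=[{"slide": [0,0,0],"delta_rot": [0,0,0],"grip": 0.2},{"slide": [0,0,0],"delta_rot": [0,0,0],"grip": 0.4},{"slide": [0,0,0],"delta_rot": [0,0,0],"grip": 0.5},{"slide": [0,0,0],"delta_rot": [0,0,0],"grip": 0.5},{"slide": [0,0,0],"delta_rot": [0,0,0],"grip": 0.5},{"slide": [0,0,-0.06],"delta_rot": [0,0,0],"grip": 0.5},{"slide": [0,0,-0.12],"delta_rot": [0,0,0],"grip": 0.5},{"slide": [0,0,-0.15],"delta_rot": [0,0,0],"grip": 0.5},{"slide": [0,0,-0.15],"delta_rot": [0,0,0],"grip": 0.5}])

```text
clock: 31.1
position: [0.6679, 0.144, 0.32]
tool_rot: [180.0, 0.0, -4.3]
wrist_force: [1.1, -0.2, 0.7]
grip_width: 0.0428
finger_force: 0.0
```

move_arm(motion=[{"slide": [-0.12,0.08,0],"delta_rot": [0,0,0],"grip": 0.5},{"slide": [-0.12,0.08,0],"delta_rot": [0,0,0],"grip": 0.5},{"slide": [-0.12,0.1,0],"delta_rot": [0,0,0],"grip": 0.5},{"slide": [-0.12,0.1,0],"delta_rot": [0,0,0],"grip": 0.5},{"slide": [0,0.14,0],"delta_rot": [0,0,0],"grip": 0.5},{"slide": [0,0.14,0],"delta_rot": [0,0,0],"grip": 0.5},{"slide": [0,0.14,0],"delta_rot": [0,0,0],"grip": 0.5},{"slide": [0,0.14,0],"delta_rot": [0,0,0],"grip": 0.5},{"slide": [0,0,0],"delta_rot": [0,0,0],"grip": 0.5}])

```text
clock: 32.0
position: [0.5025, -0.128, 0.3184]
tool_rot: [179.8, 0.0, -4.9]
wrist_force: [0.6, -0.3, -0.3]
grip_width: 0.0425
finger_force: 0.0
```

```bash
python3 - <<'E'
from plan import *
st()
f=grab("top");u0,v0=155,60
c=f["color"][v0:v0+150,u0:u0+205,::-1]
cv2.imwrite("pics/top3.png",cv2.resize(c,None,fx=3.9,fy=3.9,interpolation=cv2.INTER_CUBIC))
t=np.array([.6619,.0332]);M=R.from_euler('z',-4.284,degrees=True).as_matrix()[:2,:2]
def q(x,y,z): return [*(M@[x,y]+t),z]
g=lambda P:((proj(f,P)-[u0,v0]+.5)*3.9-.5).round().tolist()
print("lid",g([q(sx*.045,.11+sy*.045,.104) for sx,sy in((1,1),(1,-1),(-1,-1),(-1,1))]),"bar",g([q(.036,.11,.174),q(-.036,.11,.174)]))
print("cap",g([q(0,-.11,.161)]))
E
```

```text
{'clock': 32.0, 'joints': [42.646, 2.369, -32.155, 94.754, 1.446, 83.271, -84.598], 'position': [0.503, -0.128, 0.318], 'tool_rot': [179.828, 0.045, -4.941], 'wrist_force': [0.639, -0.338, -0.3], 'grip_width': 0.043, 'finger_force': 0.0}
lid [[217.0, 92.0], [334.0, 100.0], [324.0, 215.0], [207.0, 206.0]] bar [[268.0, 81.0], [259.0, 177.0]]
cap [[564.0, 156.0]]
```

View pics/top3.png

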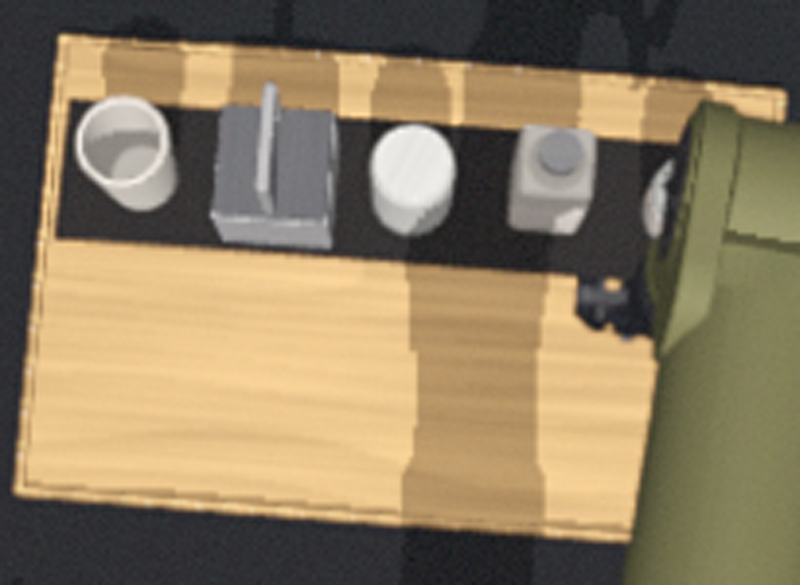

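Picture: the canister stands level in the left gap, lid front edge (213,215)–(333,220), bar top end (268,86), about 5 mm off ideal. The bottle is upright in the right gap, cap at (562,150), and the tumbler and can stand where they were. The jar is partly hidden by the arm, but the gripper has stayed well above it. I'm handing in.

```bash
python3 -c "
from cell import env
print(env.finish_job())"
```

```text
the job is handed in; nothing more can be done
None
```

The job is handed in at about 32 s: the bottle stands upright in the right gap and the canister in the left, each within about 5 mm of centre. In the last picture the tumbler and can are unmoved; the arm partly hid the jar, and I did not check the bystanders outside the tray crop.

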